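# Load a circuit board into a sprung board vice

## Task

Mount the longer of the two circuit boards in the sprung board vice, heat sink up: push one end into a jaw so that the jaw gives way, lower the other end past the opposite jaw, and let the springs centre the board, level, with both ends in the jaws' grooves. Let go of it and leave the shorter board, the vial and the lens where they are.

Things in the scene. Friction and masses are not known exactly. Their poses are not given: they have to be found in the camera images.
- board_long_mid (a point): Centre of the aluminium heat sink (30 x 30 mm, 32 mm high, finned, solid to grip) in the middle of the LONGER board, the one to mount; 16 mm below the sink's top, 19 mm above the board's underside. z up; the board's length is its y. Starts flat on the bench, length within 0.6 rad of world y. May be mounted either way round. About 0.11 kg.
- board_long_plate (a point): Centre of the longer board's dark green plate at mid-thickness, 17.5 mm below the heat sink's centre, same axes. Plate: 62 mm (x) by 100 mm (y) by 3 mm. Small parts on it rise at most 8 mm above it and lie in two rows 13 to 21 mm from its ends (y); beside the heat sink in x the plate is bare.
- board_short_mid (a point): Centre of the heat sink of the SHORTER board, 62 x 78 x 3 mm, otherwise alike; too short for the vice, leave it. The two boards may start in each other's place.
- vice_mid (a point): Middle of the vice: half-way between the jaws at groove height, 58 mm above the bench. Fixed. The jaws move along its y (within 0.35 rad of world y), z up. Grey base 66 (x) x 196 (y) x 12 mm. Jaws are 36 mm wide (x), tops 10 mm above this point, inner faces 41 mm from it at rest. Below, free down to guide rods 28 mm lower; end blocks 84 to 96 mm out in y, tops 14 mm lower.
- jaw_left_groove (a point): Middle of the groove's floor in the jaw on the vice's +y side; moves with the jaw; 47 mm from the vice's middle at rest. The level V groove is 6 mm deep, 11 mm high at its mouth and 5 mm at its floor, and runs right across the inner face. A centred 100 mm board pushes each jaw out 3 mm; to pass its second end by the other jaw's face the first must go out 12 mm or more.
- jaw_right_groove (a point): The same point of the like jaw on the vice's -y side.
- jaw_left (a joint): Travel of the jaw on the +y side of the vice, in m: 0 at rest, grows as it is pushed outward (+y of the vice), stop at 0.018. Spring: about 1.5 N to start, 5 N at 14 mm, 6 N at the stop; it springs back.
- jaw_right (a joint): Travel of the jaw on the -y side, in m: 0 at rest, grows as it is pushed outward (-y of the vice), stop at 0.018. Same spring.
- vial_mid (a point): Centre of a standing screw-cap vial, 30 mm across, 72 mm high; a bystander.
- lens_mid (a point): Centre of a standing black machine lens, 32 mm across, 37 mm high; a bystander.
There are look-alikes about, which are no part of the job. Leave any orange or pink look-alike of the part that bears board_long_mid alone.

How it is judged:
On the way:
1. the longer board, over the vice, has pushed one jaw out by more than 9 mm (value of joint any of jaw_left, jaw_right above 0.009 m and horizontal distance between board_long_plate and vice_mid below 0.05 m), for 0.1 s.
At the end, for the whole second after the job is handed in: The longer board is held between the jaws, heat sink up, level within 0.06 rad and square to the jaws within 0.08 rad, its middle within 3 mm of the vice's middle along the jaws' travel and 10 mm across it, its plate at groove height within 3.5 mm, both jaws pushed out 1 to 6 mm by it (x of board_long_mid in the frame of vice_mid between -0.01 and 0.01 m and y of board_long_mid in the frame of vice_mid between -0.003 and 0.003 m and z of board_long_mid in the frame of vice_mid between 0.0135 and 0.0205 m and angle between board_long_mid's own z axis and vertical below 0.06 rad and angle between the y axis of board_long_mid and the y axis of vice_mid, either way round below 0.08 rad and value of joint jaw_left between 0.001 and 0.006 m and value of joint jaw_right between 0.001 and 0.006 m); the robot touches nothing.
It fails at once if the shorter board is moved more than 20 mm (distance of board_short_mid from where it was at the start of the episode above 0.02 m).
It fails at once if the vial is moved more than 20 mm (distance of vial_mid from where it was at the start of the episode above 0.02 m).
It fails at once if the lens is moved more than 20 mm (distance of lens_mid from where it was at the start of the episode above 0.02 m).
It also fails if it takes over 45 s, if anything falls off the work surface, if the arm or the gripper's body presses on something with over 40 N, if the wrist force passes 120 N, or if a joint passes its speed limit or range.

## Robot

A 7-joint arm with a two-finger parallel gripper is mounted at the origin on a cart in front of the work surface, level with it; the furniture and walls round the work are solid. World frame = base frame: x ahead of the robot, y to its left, z up, the work surface at z = 0. Lengths are in m, angles in rad, forces in N, time in s.
With the tool pointing down it reaches from about 0.425 to 0.95 m from the base axis. Payload 4.7 kg.
Tool frame: the origin (TCP) lies at the very end of the fingers, on their centre line; the grasp point (between the pads) lies 19 mm behind it; z points along the fingers, y is the line along which they close (so a half turn about z gives the same grasp; the last joint's range is limited). The gripper opens to 85 mm and grips with 20 to 120 N. Pads are 22 mm wide; open, the fingers measure 114 mm over their backs; the gripper's body (76 mm by 85 mm) begins 54 mm behind the grasp point. The pads swing forward as they close: fully open they stand 13 mm farther back than shut.
Start: joints at [-1.135, 0.469, -0.049, 1.532, 0.024, 1.141, -0.082], TCP at [0.303, 0.603, 0.231] pointing down, gripper open.
Joint ranges: [-2.59, 2.59], [-0.33, 1.99], [-1.39, 1.29], [0.1, 2.45], [-1.04, 4.18], [0.21, 1.99], [-2.66, 2.66]. Speed limits (rad/s): [2.57, 2.57, 3.14, 3.14, 3.14, 3.14, 3.14].

## Interface

Orientations are given as a unit quaternion [w, x, y, z].
In Python, from station import r, optics gives the robot as it stands. Calls block until the motion is done:
- r.move_pose(position, orientation): joint-space move of the TCP to a pose.
- r.movel(position, rot=None, v=0.15): straight line of the TCP; rot=None keeps the orientation; v is the mean speed in m/s.
- r.movej(angles): joint-space move.
- r.grip(opening, effort=None): finger opening in m; effort is the grip in N (None keeps the last); returns when the fingers have stopped.
- r.hold(seconds).
- r.ik(position, orientation): joint angles nearest the present ones, or None.
- r.get_obs(): the state.
- optics.snapshot(name): name is "side" or "top"; returns a dict with "img" (400x640x3 uint8, red, green, blue), "depth" (400x640 float32, m along the optical axis (not along the pixel's ray), 0 where there is no reading), "fovy" (degrees; the focal length in pixels is half the picture's height over the tangent of half this angle, whatever the lens; pixels are square), "cx", "cy" (the principal point, pixels), "k1" (the pictures are not rectified: a ray, as slopes to the right and down, at radius r is drawn at 1 + k1 r^2 times it, then the intrinsics apply), "R" (3x3) and "t" (3): a world point X has camera coordinates R X + t. Camera axes: x right, y down, z forward; pixel columns grow to the right and rows downward; lengths in m; the calibration is good to about 2 mm. A picture is of the moment at which its call begins.
A pose or a line that the arm cannot do raises r.PlanningError and nothing moves.
- r.job_done(): hands the job in; it is judged then, once.
The state is a dict: "time_s": time; "joints": joint angles; "qvel": joint speeds; "joint_efforts": joint torques, N m; "tool_pos": TCP position; "orientation": TCP orientation; "ft_force": force on the tool from outside, world axes, zero at the start; "wrist_torque": the same for the moment, N m; "finger_gap": finger opening in m; "gripper_force": force on a finger pad.
Only numpy, scipy, OpenCV 4.12 (cv2) and the standard library are available. Lean on these libraries where they do the work, as an engineer would, in place of code of your own. Each camera call takes 0.05 s, during which the arm holds its last target. There are 200 camera calls.

## Working session

There is one attempt and no reset: what is moved stays moved. The work goes in short steps, each a Python script; the robot and the scene stay as the last script left them, time stands still between calls to the robot, and variables do not carry over. Pictures are saved under pics/ and viewed, at most 10 in all, crops included, and the job is handed in when it is done.

```bash
mkdir -p pics
cat > h.py <<'E'
import numpy as np, cv2
from station import r, optics
def snap(n,f=None):
    s=optics.snapshot(n)
    if f: cv2.imwrite('pics/'+f,cv2.cvtColor(s['img'],cv2.COLOR_RGB2BGR))
    return s
def cloud(s):
    H,W=s['depth'].shape; f=H/2/np.tan(np.radians(s['fovy'])/2)
    K=np.array([[f,0,s['cx']],[0,f,s['cy']],[0,0,1]])
    u,v=np.meshgrid(np.arange(W),np.arange(H))
    p=cv2.undistortPoints(np.stack([u,v],-1).reshape(-1,1,2).astype(np.float64),K,np.array([s['k1'],0,0,0,0.])).reshape(H,W,2)
    d=s['depth']; C=np.dstack([p*d[...,None],d])
    X=(C-np.array(s['t']))@np.array(s['R']); X[d==0]=np.nan
    return X
E
python3 - <<'E'
from h import *
for n in('top','side'):
    s=snap(n,n+'0.png'); print(n,s['fovy'],s['k1'],s['cx'],s['cy'],(-np.array(s['R']).T@s['t']))
    np.save(n+'0.npy',cloud(s))
print(r.get_obs())
E
```

```text
top 49.97670913706863 -0.07117771303000633 325.2574057813003 198.89481388053235 [0.34196489 0.22308309 1.60661246]
side 46.60943233411668 -0.11246906236769436 318.89399041242416 199.50820841783852 [0.54503076 1.33235199 0.66872632]
{'time_s': 0.1, 'joints': array([-1.13489868,  0.46944129, -0.04857091,  1.53358895,  0.02410617,
        1.14097008, -0.08231106]), 'qvel': array([-0.0001782 , -0.00132177, -0.00024104, -0.00156024, -0.00058644,
        0.00055992, -0.00024043]), 'joint_efforts': array([ 1.15216768e-03, -5.11515284e+01, -4.65877459e-02, -2.38391250e+01,
        1.08644160e-02,  4.37890791e-03, -1.13549217e-05]), 'tool_pos': array([0.30233065, 0.60292216, 0.23030587]), 'orientation': array([-1.71362068e-04,  2.30312717e-01,  9.73116243e-01, -8.94737238e-04]), 'ft_force': array([ 0.25114577, -0.39789122,  0.08112646]), 'wrist_torque': array([-0.03687828,  0.03541282,  0.01512061]), 'gripper_force': 0.0, 'finger_gap': 0.08518503174043769}
```

View pics/top0.png

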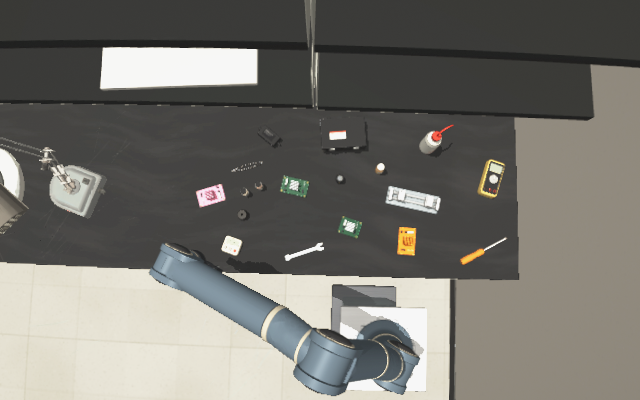

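View pics/side0.png

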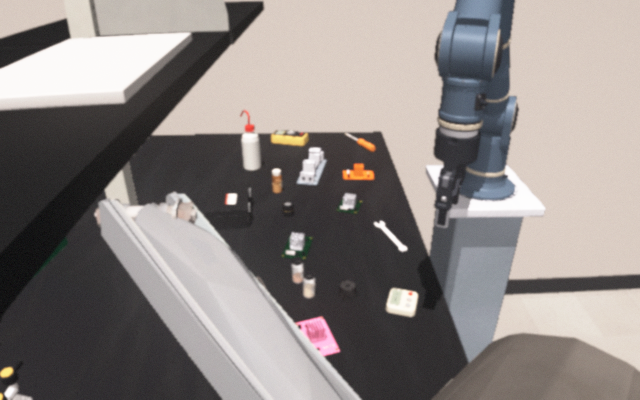

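Run:
```python
from h import *
s=cv2.imread('pics/top0.png'); X=np.load('top0.npy')
c=s[150:260,225:455]; cv2.imwrite('pics/c1.png',cv2.resize(c,(800,383),interpolation=cv2.INTER_CUBIC))
hsv=cv2.cvtColor(s,cv2.COLOR_BGR2HSV)
for (u,v) in((295,186),(350,227),(413,199)):
    W=X[v-24:v+24,u-36:u+36]; h=W[...,2]
    print(u,v,'centre',X[v,u], 'bench',np.nanmedian(h))
    for lo,hi in((.0015,.012),(.025,.05),(.05,.08)):
        m=(h>lo)&(h<hi); P=W[m]
        if len(P)>5:
            rc=cv2.minAreaRect(P[:,:2].astype(np.float32)); print(lo,len(P),P.mean(0).round(4),np.median(P[:,2]).round(4),rc)
    m=((hsv[v-20:v+20,u-25:u+25,1]>90)&(abs(hsv[v-20:v+20,u-25:u+25,0].astype(int)-65)<25)).astype(np.uint8)
    P=X[v-20:v+20,u-25:u+25][m>0]; 
    if len(P)>5: print('green',len(P),cv2.minAreaRect(P[:,:2].astype(np.float32)))
```

```text
295 186 centre [0.58732993 0.33884795 0.03104113] bench 0.0007671520981297347
0.0015 1329 [0.5939 0.3406 0.0043] 0.0037 ((0.594100832939148, 0.3438188433647156), (0.18073168396949768, 0.2706930339336395), 1.7429478168487549)
0.025 65 [0.591  0.3615 0.0339] 0.0333 ((0.5929959416389465, 0.3987462520599365), (0.03309178352355957, 0.1422184556722641), 0.25982919335365295)
0.05 10 [0.5885 0.4677 0.0575] 0.0567 ((0.5883153080940247, 0.46716272830963135), (0.017807425931096077, 0.004744301084429026), 3.874854326248169)
green 6 ((0.5853914022445679, 0.34443050622940063), (0.04062633216381073, 0.04525759816169739), 1.2326996326446533)
350 227 centre [0.44136836 0.13090814 0.03016353] bench 0.0010838679175013853
0.0015 1515 [0.4437 0.1317 0.0044] 0.004 ((0.44556039571762085, 0.13054661452770233), (0.17627741396427155, 0.2674098014831543), 1.6926891803741455)
0.025 43 [0.4455 0.131  0.0348] 0.0348 ((0.4452560544013977, 0.13120748102664948), (0.028528576716780663, 0.02936670370399952), 70.68206787109375)
green 113 ((0.44314366579055786, 0.13049444556236267), (0.07586151361465454, 0.05672573670744896), 72.37397766113281)
413 199 centre [ 0.5542487  -0.1039262   0.01570705] bench 0.00271147978605267
0.0015 1303 [ 0.5575 -0.1065  0.0052] 0.0044 ((0.5583885908126831, -0.10618448257446289), (0.18036438524723053, 0.2749553918838501), 1.719867467880249)
0.025 254 [ 0.5526 -0.1013  0.0357] 0.034 ((0.5532711744308472, -0.10129140317440033), (0.18793481588363647, 0.04418317973613739), 78.75928497314453)
0.05 147 [ 0.5533 -0.1017  0.0665] 0.068 ((0.5536825656890869, -0.10154837369918823), (0.16943271458148956, 0.03700562193989754), 79.12124633789062)
```

View pics/c1.png

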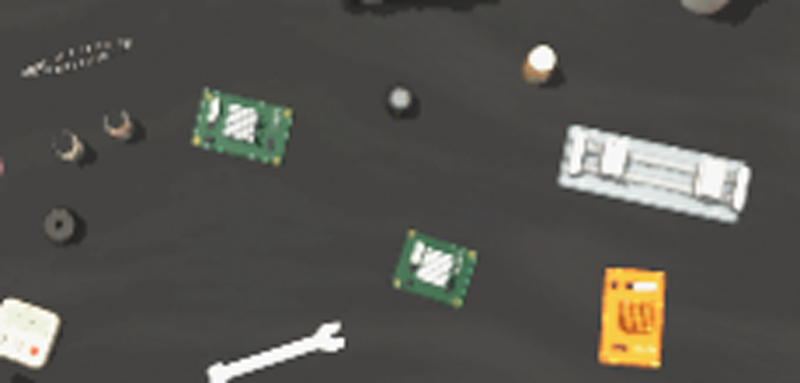

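Run:
```python
from h import *
for n in('top','side'):
    X=np.load(n+'0.npy')
    def clus(c,rad,lo,hi):
        d=np.hypot(X[...,0]-c[0],X[...,1]-c[1]); m=((d<rad)&(X[...,2]>lo)&(X[...,2]<hi)).astype(np.uint8)
        k,l,st,_=cv2.connectedComponentsWithStats(m)
        for i in range(1,k):
            if st[i,4]>12:
                P=X[l==i]; rc=cv2.minAreaRect(P[:,:2].astype(np.float32))
                print('  ',st[i,4],'mean',P.mean(0).round(4),'rect',np.round(rc[0],4),np.round(rc[1],3),round(rc[2],1))
    print(n,'jaws');clus((.5535,-.1015),.11,.062,.075)
    print('long sink');clus((.588,.337),.04,.029,.04)
    print('long plate');clus((.588,.337),.062,.0022,.045)
    print('short sink');clus((.443,.131),.04,.029,.04)
    print('vice base');clus((.5535,-.1015),.13,.007,.016); 
    print('vice all');clus((.5535,-.1015),.13,.007,.08)
    print('others near');clus((.588,.337),.16,.03,.09)
from scipy.spatial.transform import Rotation as Ro
def qd(phi,tilt,sg):
    bx=np.array([np.cos(phi),np.sin(phi),0]); y=sg*bx; z=np.array([0,0,-1.]); R=Ro.from_matrix(np.c_[np.cross(y,z),y,z])
    return (Ro.from_rotvec(tilt*bx)*R).as_quat(scalar_first=True)
for sg in(1,-1):
    print(sg,[np.round(a,2) if a is not None else None for a in (r.ik([.588,.337,.008],qd(-.23,0,sg)),*[r.ik([.5535,-.10,.07],qd(-.2,t,sg)) for t in(0,.2,-.2)])])
```

```text
top jaws
   59 mean [ 0.5635 -0.0516  0.0686] rect [ 0.5632 -0.0524] [0.022 0.037] 78.6
   60 mean [ 0.5439 -0.1514  0.0686] rect [ 0.5444 -0.1518] [0.021 0.036] 77.6
long sink
   39 mean [0.5941 0.3435 0.0342] rect [0.5933 0.3425] [0.03 0.03] 78.2
long plate
   370 mean [0.5909 0.3417 0.0105] rect [0.5853 0.3394] [0.099 0.116] 9.1
   17 mean [0.5404 0.3148 0.0051] rect [0.5412 0.3156] [0.017 0.017] 25.8
short sink
   22 mean [0.4439 0.1313 0.0356] rect [0.4449 0.1331] [0.022 0.033] 1.6
vice base
   21 mean [ 0.5929 -0.0283  0.0119] rect [ 0.5927 -0.0265] [0.02 0.04] 13.9
   84 mean [ 0.577  -0.1261  0.0119] rect [ 0.5753 -0.1341] [0.132 0.018] 79.0
   53 mean [ 0.5559 -0.1065  0.0125] rect [ 0.5558 -0.1077] [0.071 0.013] 79.3
   189 mean [ 0.5317 -0.0895  0.0118] rect [ 0.5312 -0.0907] [0.181 0.024] 78.4
vice all
   897 mean [ 0.5514 -0.1001  0.0285] rect [ 0.5536 -0.1018] [0.194 0.073] 79.0
   13 mean [ 0.4319 -0.0917  0.0114] rect [ 0.4319 -0.0886] [0.028 0.008] 84.6
others near
   43 mean [0.5864 0.4734 0.0541] rect [0.5863 0.474 ] [0.021 0.022] 85.3
   40 mean [0.5923 0.3423 0.0
[... 647 characters left out ...]
rs near
   35 mean [0.6204 0.1895 0.0348] rect [0.6201 0.191 ] [0.028 0.017] 9.4
   79 mean [0.5897 0.3487 0.0333] rect [0.5899 0.346 ] [0.034 0.029] 79.3
   159 mean [0.586  0.4853 0.0465] rect [0.5864 0.4819] [0.022 0.025] 88.6
1 [array([-0.74,  0.72,  0.23,  1.7 , -0.22,  0.75, -0.63]), array([-0.27,  0.52,  0.5 ,  1.97, -0.36,  0.74,  0.24]), array([-0.17,  0.54,  0.51,  1.97, -0.64,  0.82,  0.55]), array([-0.38,  0.54,  0.51,  1.97, -0.08,  0.72, -0.07])]
-1 [array([-0.35,  0.74, -0.34,  1.67,  0.33,  0.79,  2.07]), array([-0.65,  0.77,  1.11,  1.99, -0.87,  0.96, -2.43]), array([-0.54,  0.79,  1.11,  1.99, -1.04,  1.11, -2.23]), array([ 0.8 ,  0.85, -1.18,  1.9 ,  1.03,  1.24,  2.12])]
```

```bash
cat >> h.py <<'E'
from scipy.spatial.transform import Rotation as Ro
def qd(phi,tilt=0):
    bx=np.array([np.cos(phi),np.sin(phi),0]); z=np.array([0,0,-1.]); R=Ro.from_matrix(np.c_[np.cross(bx,z),bx,z])
    return (Ro.from_rotvec(tilt*bx)*R).as_quat(scalar_first=True)
def ray(s,u,v,z):
    f=200/np.tan(np.radians(s['fovy'])/2); K=np.array([[f,0,s['cx']],[0,f,s['cy']],[0,0,1]])
    p=cv2.undistortPoints(np.array([[[u,v]]],float),K,np.array([s['k1'],0,0,0,0.])).ravel()
    R=np.array(s['R']); c=-R.T@s['t']; d=R.T@[p[0],p[1],1]; return c+d*(z-c[2])/d[2]
E
python3 - <<'E'
from h import *
s=snap('top')
g=lambda a,b,z: ray(s,225+(a+.5)/3.478-.5,150+(b+.5)/3.478-.5,z)[:2].round(4)
L=[g(*p,.003) for p in((208,90),(292,110),(278,163),(194,143))]
V=[g(*p,.012) for p in((570,127),(750,165),(738,222),(558,187))]
for Q in(L,V):
    d=Q[0]-Q[1]+Q[3]-Q[2]; print(Q,np.mean(Q,0),np.arctan2(-d[0],d[1]),np.linalg.norm(d)/2)
p=np.array([.592,.343]); q=qd(-.2)
r.move_pose([*p,.15],q); r.movel([*p,.03],q)
s=snap('top','t1.png'); s=snap('side')
cv2.imwrite('pics/s1.png',cv2.resize(cv2.cvtColor(s['img'],cv2.COLOR_RGB2BGR)[190:290,230:380],(750,500),interpolation=cv2.INTER_CUBIC))
print(r.get_obs()['tool_pos'],r.get_obs()['ft_force'],r.get_obs()['time_s'])
E
```

```text
[array([0.6307, 0.3826]), array([0.6114, 0.2901]), array([0.5527, 0.3032]), array([0.5718, 0.3953])] [0.59165 0.3428 ] -0.2050925162326041 0.09427581874478733
[array([ 0.6007, -0.0118]), array([ 0.5652, -0.2083]), array([ 0.5028, -0.195 ]), array([5.348e-01, 4.000e-04])] [ 0.550875 -0.103675] -0.17056430928427155 0.1988352710159845
[0.59287756 0.34349697 0.03144333] [-0.6193386   0.31606955 -0.2277741 ] 2.675
```

View pics/s1.png

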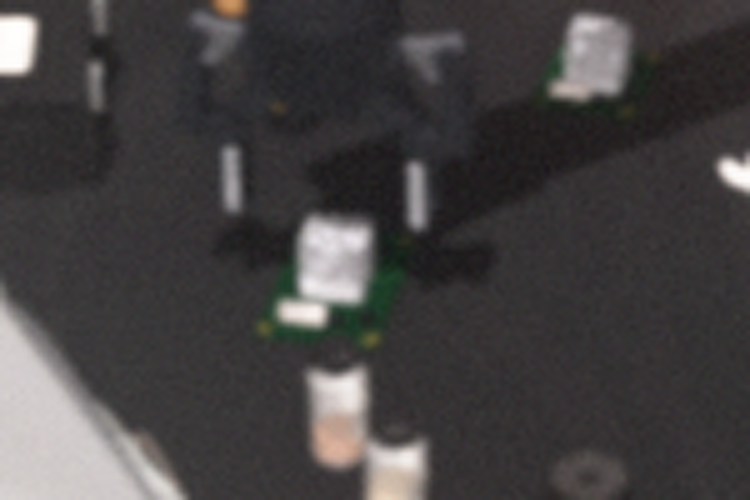

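Fingers (232,180) and (418,195) straddle the sink (335,255), and both position estimates agree, so I'll grasp and lift.

Run:
```python
from h import *
p=np.array([.592,.343]); q=qd(-.205)
r.movel([*p,.008],q,v=.08)
print(r.grip(.02,effort=70)); o=r.get_obs(); print(o['finger_gap'],o['gripper_force'],o['tool_pos'],o['ft_force'])
r.movel([*p,.16],q); r.hold(.2)
o=r.get_obs(); print(o['finger_gap'],o['gripper_force'],o['tool_pos'],o['ft_force'],o['wrist_torque'],o['time_s'])
pv=np.array([.5535,-.102]); r.move_pose([*pv,.2],qd(-.193)); r.hold(.3)
s=snap('side'); np.save('s2.npy',cloud(s))
cv2.imwrite('pics/s2.png',cv2.resize(cv2.cvtColor(s['img'],cv2.COLOR_RGB2BGR)[90:220,240:400],(738,600),interpolation=cv2.INTER_CUBIC))
o=r.get_obs(); print(o['tool_pos'],o['ft_force'],o['time_s'])
```

```text
False
0.029128108763686798 70.24428248405457 [0.59239619 0.34322103 0.00849209] [0.05322915 0.58648728 2.35669524]
0.029420037994518564 69.77105498313904 [0.59159504 0.34275438 0.15892182] [-0.71027888  0.18564563 -2.18462979] [-0.04050614  0.02223974 -0.02665786] 5.0167
[ 0.55364644 -0.10158218  0.19991637] [-0.42963472 -0.53654198 -1.88970925] 7.0083
```

View pics/s2.png

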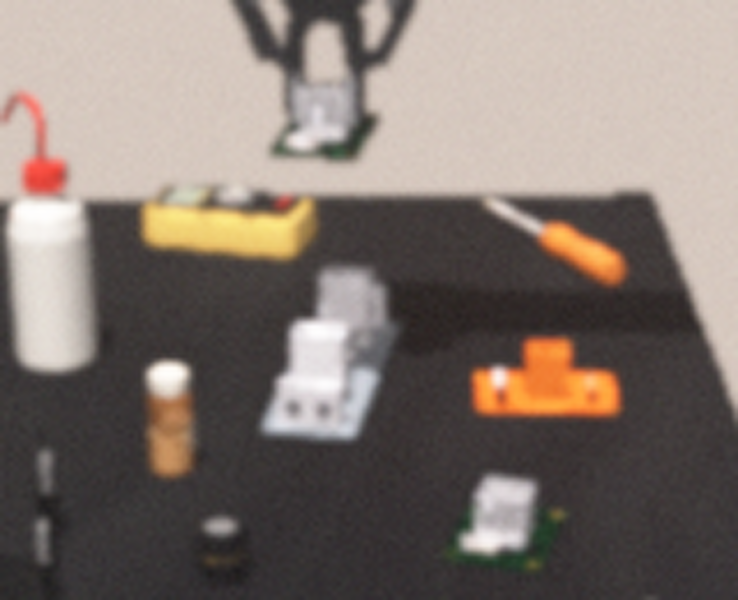

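```bash
cat >> h.py <<'E'
PHI=-.193; VC=np.array([.5535,-.102,.058]); YV=np.array([-np.sin(PHI),np.cos(PHI),0])
def go(ye,ze,t,v=.05,off=.007):
    y=ye-.05*np.cos(t)-off*np.sin(t); z=ze-.05*np.sin(t)+off*np.cos(t)
    r.movel(VC+YV*y+[0,0,z],qd(PHI,t),v=v)
def F():
    f=[]
    for _ in range(5): r.hold(.02); f.append(r.get_obs()['ft_force'])
    f=np.mean(f,0); return np.array([f@YV,f[2]])
E
python3 - <<'E'
from h import *
go(.036,.06,-.2,v=.12); go(.036,0,-.2,v=.06); r.hold(.2); f0=F(); print('f0',f0,r.get_obs()['time_s'])
for ye in np.arange(.040,.0625,.002):
    go(ye,0,-.2,v=.03); f=F()-f0; o=r.get_obs(); p=np.array(o['tool_pos'])-VC; print(ye.round(4),f.round(2),(p@YV).round(4),p[2].round(4))
    if abs(f).max()>12: print('stop');break
print(r.get_obs()['time_s'],r.get_obs()['wrist_torque'])
s=snap('top','t3.png'); np.save('t3.npy',cloud(s)); s2=snap('side'); np.save('s3.npy',cloud(s2))
a=cv2.resize(cv2.cvtColor(s2['img'],cv2.COLOR_RGB2BGR)[130:195,280:350],(640,594),interpolation=cv2.INTER_CUBIC)
cv2.imwrite('pics/s3.png',a)
E
```

```text
f0 [-0.19733019 -1.25852526] 9.1417
0.04 [-0.22  0.04] -0.0075 0.0168
0.042 [ 0.41 -0.03] -0.0056 0.0168
0.044 [ 0.13 -0.33] -0.0036 0.0168
0.046 [-1.01  0.35] -0.0018 0.0168
0.048 [-1.69  0.58] 0.0001 0.0168
0.05 [-2.15  0.81] 0.0023 0.0168
0.052 [-2.52  1.06] 0.0043 0.0168
0.054 [-3.24  0.97] 0.0063 0.0168
0.056 [-3.81  1.19] 0.0083 0.0168
0.058 [-4.59  1.54] 0.0102 0.0168
0.06 [-4.45  1.97] 0.0121 0.0168
0.062 [-5.47  1.61] 0.014 0.0168
13.175 [-0.93019456  0.39325652  0.01161437]
```

View pics/s3.png

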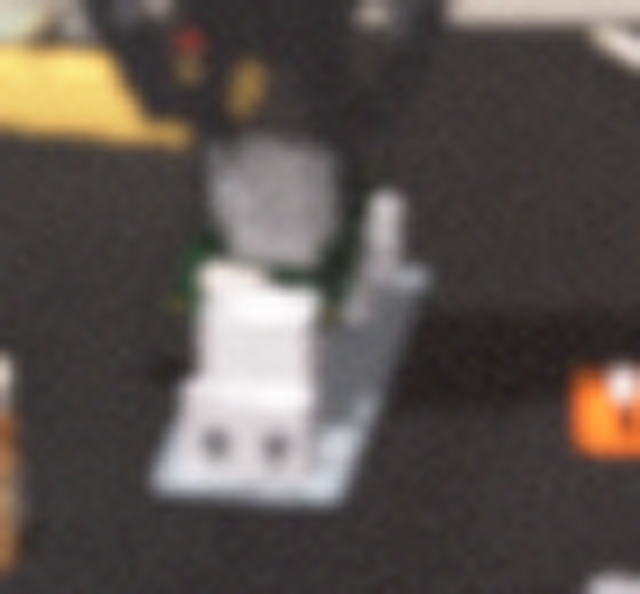

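Run:
```python
from h import *
f0=np.array([-.2,-1.26])
for t in(-.16,-.12,-.09,-.06,-.03,0):
    go(.0622,0,t,v=.03); f=F()-f0; p=np.array(r.get_obs()['tool_pos'])-VC; print(t,f.round(2),(p@YV).round(4),p[2].round(4))
    if abs(f).max()>10: print('stop');break
print(r.get_obs()['time_s'],r.get_obs()['wrist_torque'])
s=snap('top','t4.png'); s2=snap('side')
cv2.imwrite('pics/s4.png',cv2.resize(cv2.cvtColor(s2['img'],cv2.COLOR_RGB2BGR)[130:195,280:350],(640,594),interpolation=cv2.INTER_CUBIC))
```

```text
-0.16 [-4.55  0.66] 0.0131 0.0147
-0.12 [-5.16  0.19] 0.0126 0.0127
-0.09 [-5.29 -0.71] 0.0121 0.0112
-0.06 [-5.33 -1.04] 0.0116 0.0097
-0.03 [-4.84 -1.63] 0.0112 0.0082
0 [-5.36 -1.71] 0.0108 0.0067
15.275 [-1.26840378  0.28569891  0.11622823]
```

View pics/s4.png

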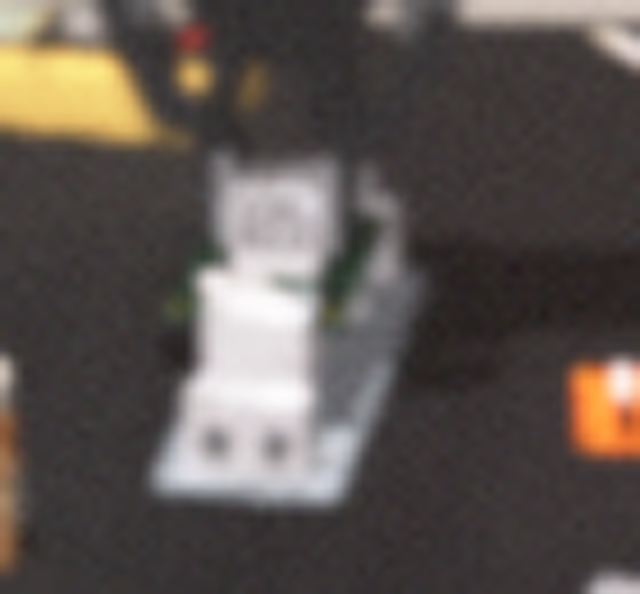

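Run:
```python
from h import *
f0=np.array([-.2,-1.26])
for ye in(.0595,.0575,.0555,.0535,.0515,.0500,.0490):
    go(ye,-.0003,0,v=.03); f=F()-f0; p=np.array(r.get_obs()['tool_pos'])-VC; print(ye,f.round(2),(p@YV).round(4),p[2].round(4))
    if abs(f).max()>9 or (ye<.053 and f[0]>-.3): print('stop');break
print(r.get_obs()['time_s'],r.get_obs()['wrist_torque'])
s2=snap('side'); s=snap('top','t5.png')
cv2.imwrite('pics/s5.png',cv2.resize(cv2.cvtColor(s2['img'],cv2.COLOR_RGB2BGR)[130:195,280:350],(640,594),interpolation=cv2.INTER_CUBIC))
```

```text
0.0595 [-4.49 -0.69] 0.0089 0.0066
0.0575 [-4.21 -1.49] 0.0075 0.0066
0.0555 [-4.01 -2.01] 0.0056 0.0067
0.0535 [-3.32 -1.47] 0.0036 0.0067
0.0515 [-1.03 -1.22] 0.0021 0.0068
0.05 [-0.58 -0.91] 0.0003 0.0068
0.049 [ 0.31 -0.85] -0.0008 0.0067
stop
17.7083 [-0.0014966  -0.05726773  0.13577121]
```

View pics/s5.png

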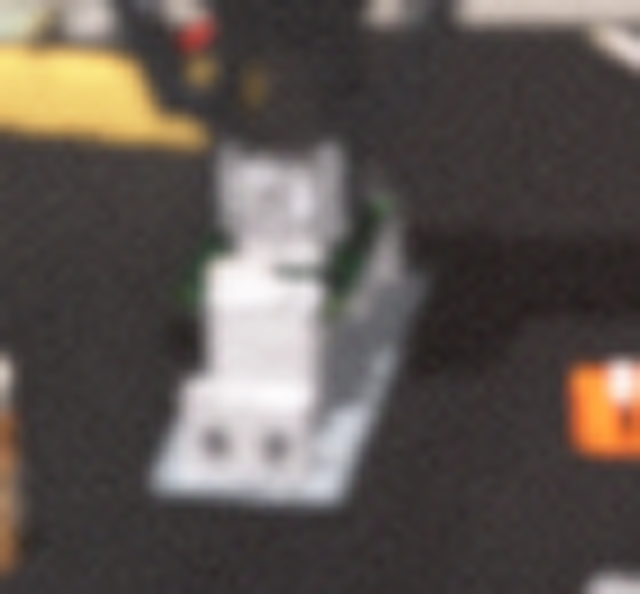

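Run:
```python
from h import *
r.grip(.065); r.hold(.3); go(.049,.10,0,v=.1); 
r.move_pose([.50,.25,.3],qd(-.2)); r.hold(.2)
s2=snap('side'); s=snap('top')
A=cv2.resize(cv2.cvtColor(s2['img'],cv2.COLOR_RGB2BGR)[130:195,280:350],(400,371),interpolation=cv2.INTER_CUBIC)
B=cv2.resize(cv2.cvtColor(s['img'],cv2.COLOR_RGB2BGR)[170:230,378:448],(400,343),interpolation=cv2.INTER_CUBIC)
cv2.imwrite('pics/e.png',np.hstack([A[:343],B]))
for n,S in(('top',s),('side',s2)):
    X=cloud(S)-VC; YY=X@YV; XX=X[...,0]*np.cos(PHI)+X[...,1]*np.sin(PHI); Z=X[...,2]
    for nm,m in(('sink',(abs(YY)<.025)&(abs(XX)<.025)&(Z>.025)&(Z<.045)),('plate',(abs(YY)<.036)&(abs(XX)>.019)&(abs(XX)<.036)&(abs(Z)<.012)),('jL',(YY>.036)&(YY<.08)&(abs(XX)<.025)&(Z>.005)&(Z<.02)),('jR',(YY<-.036)&(YY>-.08)&(abs(XX)<.025)&(Z>.005)&(Z<.02))):
        print(n,nm,m.sum(),[round(float(np.median(a[m])),4) for a in(XX,YY,Z)])
        if nm=='plate': 
            c=np.linalg.lstsq(np.c_[XX[m],YY[m],np.ones(m.sum())],Z[m],rcond=None)[0]; print('  slope',c.round(3))
print(r.get_obs()['time_s'])
```

```text
top sink 56 [0.0055, 0.0022, 0.0327]
top plate 115 [0.022, -0.0009, 0.0021]
  slope [0.004 0.01  0.002]
top jL 67 [0.0006, 0.0526, 0.0107]
top jR 64 [-0.0004, -0.0525, 0.0102]
side sink 46 [-0.0012, 0.0078, 0.031]
side plate 58 [-0.0202, 0.0016, 0.0016]
  slope [-0.01  -0.001  0.002]
side jL 48 [-0.0008, 0.0616, 0.0088]
side jR 15 [-0.0129, -0.052, 0.0095]
21.425
```

View pics/e.png

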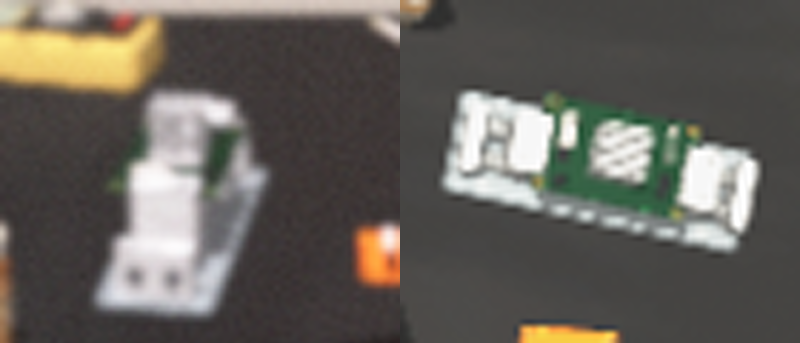

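Run:
```python
from h import *
s=snap('top'); X=cloud(s); D=X-VC; YY=D@YV; XX=D[...,0]*np.cos(PHI)+D[...,1]*np.sin(PHI); Z=D[...,2]
h=cv2.cvtColor(s['img'],cv2.COLOR_RGB2HSV).astype(int)
near=(abs(XX)<.05)&(abs(YY)<.07)
for nm,m in(('green',near&(h[...,1]>80)&(abs(h[...,0]-65)<30)&(abs(Z)<.015)),('jaws',near&(abs(YY)>.042)&(abs(Z-.01)<.006)),('sink',near&(abs(YY)<.024)&(abs(Z-.033)<.007))):
    P=np.c_[XX[m],YY[m]].astype(np.float32); rc=cv2.minAreaRect(P); print(nm,len(P),np.round(rc[0],4),np.round(rc[1],3),round(rc[2],1))
```

```text
green 189 [0.0032 0.0016] [0.089 0.061] 89.4
jaws 122 [-0.0017  0.0002] [0.048 0.129] 0.8
sink 54 [0.0038 0.0015] [0.03 0.03] 1.8
```

```bash
python3 -c "
from station import r
print(r.job_done())"
```

```text
the job is handed in; nothing more can be done
None
```

I mounted the longer board in the vice, heat sink up, released it and handed the job in at about 21.5 s. No verdict came back. My last camera check showed it level and square, with both jaws out about equally and the board about 1.5 mm off centre along the jaws and 3–5 mm across them. I never moved the arm against the shorter board, vial or lens, but I did not re-measure them at the end.

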